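# Load the next sole board into the marking jig

### The job

Slide the top (darker) sole board sideways off the stack, without lifting it or shifting the boards beneath, onto the bed of the marking jig next to it, until it lies squarely on the black seat with its leading end against the steel stop bar. Then swing the yellow keeper arm over the board as far as it goes, let go, and leave everything else on the bench alone.

Things in the scene. Friction and masses are not known exactly. Their poses are not given: they have to be found in the camera images.
- top_board: top board of the stack: hard wooden sole board, darker than the rest, two brass dots; 85 (x) x 120 (y) x 12 (z) mm, 0.06 to 0.13 kg. Origin at the centre of its underside, 42 mm above the bench at the start; z up. It lies loose on board_3, its y axis roughly along the jig's y; its -y end faces the jig, its flat +y end is free to be pushed.
- board_3: pale sole board directly under the top one, same size, loose; origin at the centre of its underside; must stay
- board_2: pale sole board under board_3, same size, loose; origin at the centre of its underside; must stay
- board_1: lowest pale sole board, same size, loose, on a thin fixed grey base plate (6 mm high, 105x124 mm); origin at the centre of its underside; must stay
- jig: fixed marking jig, green block with aluminium bed. Origin on the bench under the seat's centre, z up. The stack stands on its +y side (stack centre about 130 to 142 mm along +y, gap 9 to 21 mm from bed to stack): the board travels along the jig's -y. The bed's top is 40 mm above the bench (2 mm below the top board's underside at the start), x -62 to 62, y -79 to 61 mm. No side guides.
- jig_seat (a point): centre of the black 85x120 mm seat mark on the bed's surface, 40 mm above the bench; axes as jig. A fixed steel stop bar (80 mm along x, rising 10 mm above the bed) has its inner face at y = -60 mm. When the board is home its origin is at this point and its leading (-y) end touches the stop bar.
- keeper_pivot (a point): axis of the keeper arm (vertical), at the jig's x = -75 mm, y = 0, 56 mm above the bench; axes as jig
- keeper_knob (a point): middle of the upright black round knob on the end of the yellow keeper arm: 15 mm across, standing up from the arm (arm's top face 63 mm above the bench, knob's top 94 mm; this point 78 mm), 66 mm from the pivot axis. The arm's underside (56 mm) passes 4 mm above a board lying home.
- keeper (a joint): angle of the keeper arm about the vertical, rad, anticlockwise from above. 0: the arm points along the jig's -y (open, beside the board); 1.57: along the jig's +x, across the board's middle, against its end stop (closed). Knob = pivot + 66 mm * (sin q, -cos q) in the jig's x, y. Starts between -0.5 and 0.2; light friction (about 0.04 N m), stays where it is left.
- sanding_block: cork sanding block 37x74x27 mm, loose, lying beyond the jig; a bystander, leave it alone
- polish_tin: round black shoe-polish tin, 80 mm wide, 23 mm high, loose, beyond the stack; a bystander, leave it alone
- bench_last: wooden shoe last 223x62x116 mm, loose, to the right of the jig; a bystander, leave it alone
Mind the look-alikes: they are no part of the job. Leave any orange look-alike of the top_board alone.

How it is judged:
By the outcome, as a careful person would: the job done as asked, in the order asked, and still so for the second after the job is handed in, with the robot touching nothing.
It also fails if it takes over 58 s, if anything falls off the work surface, if the arm or the gripper's body presses on something with over 40 N, if the wrist force passes 120 N, or if a joint passes its speed limit or range.

### The arm

A 6-joint arm with a two-finger parallel gripper is mounted at the origin on a cart in front of the work surface, level with it; the furniture and walls round the work are solid. World frame = base frame: x ahead of the robot, y to its left, z up, the work surface at z = 0. Lengths are in m, angles in rad, forces in N, time in s.
With the tool pointing down it reaches from about 0.3 to 0.75 m from the base axis. Payload 8.5 kg.
Tool frame: the origin (TCP) lies midway between the tips of the shut fingers; the grasp point (between the pads) lies 19 mm behind it (hold_point_z is the distance from the TCP to the grasp point, in m); x points along the fingers, z is the direction in which the jaws open and shut, and the axes are right-handed (so a half turn about x gives the same grasp; the last joint's range is limited). The gripper opens to 88 mm and grips with 3 to 60 N. Pads are 18 mm wide; open, the fingers measure 123 mm over their backs; the gripper's body (75 mm by 187 mm) begins 45 mm behind the grasp point.
Start: joints at [0.942, 0.381, 1.297, -0, 1.464, -0.215], TCP at [0.221, 0.504, 0.239] pointing down, gripper open.
Joint ranges: [-3.11, 3.11], [-0.89, 2.33], [0.22, 2.48], [-1.42, 4.56], [0.17, 2.85], [-2.88, 2.88]. Speed limits (rad/s): [2.39, 2.39, 3.14, 3.14, 3.14, 3.14].

### API

Orientations are given as a unit quaternion [x, y, z, w].
In Python, from station import * gives the robot as it stands. The module is installed in compiled form; this text tells all that it offers. Calls block until the motion is done:
- move_pose(position, orientation): joint-space move of the TCP to a pose.
- servo_line(position, ori=None, rate=0.15): straight line of the TCP; ori=None keeps the orientation; rate is the mean speed in m/s.
- movej(angles): joint-space move.
- command_gripper(opening): finger opening in m; the grip force is fixed at half the most; returns when the fingers have stopped.
- sleep(seconds).
- ik(position, orientation): joint angles nearest the present ones, or None.
- read_camera(name): name is "side" or "top" or "wrist"; returns a dict with "frame" (480x640x3 uint8, red, green, blue), "vertical_fov" (degrees; the focal length in pixels is half the picture's height over the tangent of half this angle, whatever the lens; pixels are square), "cx", "cy" (the principal point, pixels), "origin" and "orientation" of the camera in the world; the wrist camera has in their place "T_tool_cam" (4x4, takes a point from camera to tool coordinates, whose origin is the TCP and whose axes are the tool frame's). Camera axes: x right, y down, z forward; pixel columns grow to the right and rows downward; lengths in m; the calibration is good to about 2 mm. A picture is of the moment at which its call begins: read the wrist's pose just before it. There is no depth.
A pose or a line that the arm cannot do raises IKError and nothing moves.
- job_done(): hands the job in, once; it reports no verdict.
Trained networks look in a picture, given as the dict that the camera call returned (one of the last four; its "shot" number tells which), for a name from the list of things; names that differ only in an ending like _2 or _b are one class to them, and where a whole thing is asked for, a point or a joint stands for the part that bears it (a point fixed in the world has none). Each returns a list of dicts, best first, with "confidence" (0 to 1); they miss things now and then, are a little off and sometimes report something else, mostly with a low value. They report only what shows in the picture. A call takes as long as a camera call. They do not tell look-alikes from the thing itself.
- silhouettes(picture, query): "region" (480x640 bool, what is visible of it) and "uv" ([column, row] in pixels, amid what is visible of it).
- landmark_of(picture, query): "uv" ([column, row] in pixels: a listed point, or the origin of a listed thing).
Readings, each from a call of its own:
- get_t(): time.
- get_joint_pos(): joint angles.
- get_qvel(): joint speeds.
- get_tau(): joint torques, N m.
- get_tcp_pos(): TCP position.
- get_tcp_rot(): TCP orientation.
- get_wrist_force(): force on the tool from outside, world axes, zero at the start.
- get_wrist_torque(): the same for the moment, N m.
- get_finger_gap(): finger opening in m.
Only numpy, scipy, OpenCV 4.12 (cv2) and the standard library are available. Lean on these libraries where they do the work, as an engineer would, in place of code of your own. Each camera call takes 0.05 s, during which the arm holds its last target.

## Working session

There is one attempt and no reset: what is moved stays moved. The work goes in short steps, each a Python script; the robot and the scene stay as the last script left them, time stands still between calls to the robot, and variables do not carry over. Pictures are saved under pics/ and viewed, and the job is handed in when it is done.

```bash
mkdir -p pics; cat > h.py <<'E'
from station import *
import numpy as np, cv2
from scipy.spatial.transform import Rotation as R
def save(p,n): cv2.imwrite('pics/'+n,cv2.cvtColor(p['frame'],cv2.COLOR_RGB2BGR))
def cam(p):
    f=240/np.tan(np.radians(p['vertical_fov'])/2)
    return f,np.array(p['origin']),R.from_quat(p['orientation']).as_matrix()
def ray(p,uv,z):
    f,o,M=cam(p); d=M@np.array([(uv[0]-p['cx'])/f,(uv[1]-p['cy'])/f,1]); return o+d*(z-o[2])/d[2]
def proj(p,X):
    f,o,M=cam(p); c=M.T@(np.array(X)-o); return np.array([p['cx']+f*c[0]/c[2],p['cy']+f*c[1]/c[2]])
E
python3 - <<'E'
from h import *
print(get_t(),get_tcp_pos(),get_tcp_rot())
for n in ['top','side']:
    p=read_camera(n); save(p,n+'0.png'); print(n,p['vertical_fov'],p['origin'],p['orientation'],p['cx'],p['cy'])
    for q,z in [('top_board',.042),('jig',0),('jig_seat',.04),('keeper_pivot',.056),('keeper_knob',.078)]:
        for d in landmark_of(p,q)[:3]: print(q,d['confidence'],np.round(d['uv'],1),ray(p,d['uv'],z).round(4))
E
```

```text
0.0 [0.22096315 0.5033472  0.23814919] [-0.38681306  0.59251925  0.38644811  0.59156948]
top 50.31279464723272 [ 0.35397361 -0.10743475  1.08026286] [ 0.71304978 -0.6926202   0.0770403  -0.0768249 ] 312.09484090912036 235.0845277890633
top_board 0.95 [374.3 312.7] [ 0.4276 -0.2342  0.042 ]
top_board 0.81 [217.8 223. ] [0.604  0.0934 0.042 ]
top_board 0.29 [237.4 176.4] [0.7075 0.0586 0.042 ]
jig 0.83 [282.8 246.2] [ 0.5669 -0.0419  0.    ]
jig_seat 0.81 [277.7 243. ] [ 0.5655 -0.0335  0.04  ]
keeper_pivot 0.97 [267.1 274.1] [ 0.4976 -0.016   0.056 ]
keeper_knob 0.6 [302.2 284.5] [ 0.4759 -0.0879  0.078 ]
side 43.926512897678016 [0.09536393 0.90448047 0.49650255] [-0.17239618  0.79760887 -0.56364741  0.12806733] 318.9471751561172 244.50378904579424
top_board 0.94 [253.4 311.1] [0.5996 0.0974 0.042 ]
top_board 0.63 [402.9 278. ] [ 0.4051 -0.1509  0.042 ]
top_board 0.26 [252.9 328.5] [0.5666 0.1545 0.042 ]
keeper_knob 0.67 [262.1 287.1] [0.5954 0.0713 0.078 ]
keeper_knob 0.6 [356.4 263.7] [ 0.4844 -0.1007  0.078 ]
```

View pics/top0.png

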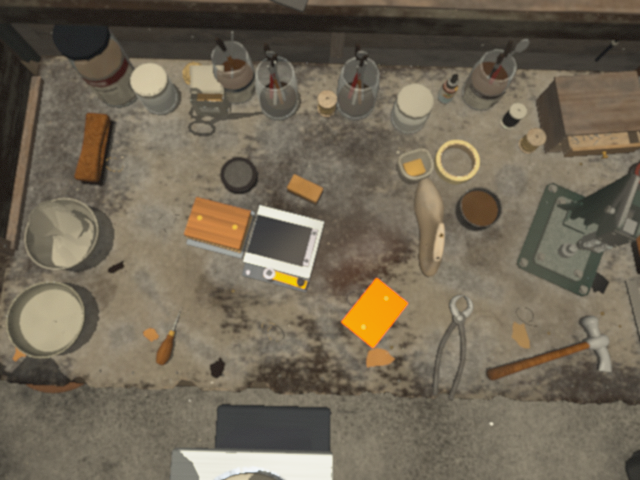

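View pics/side0.png

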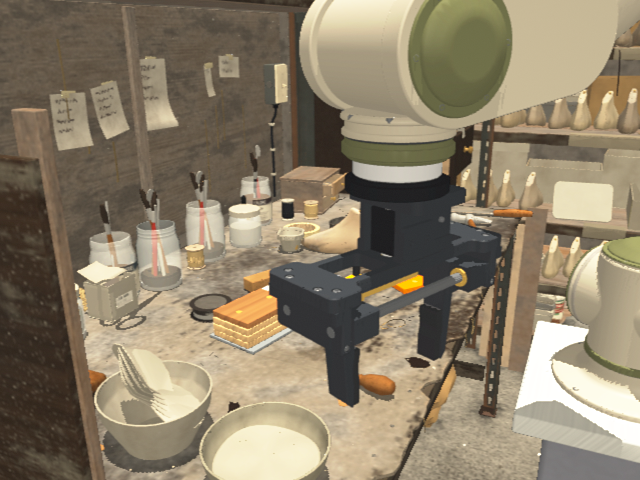

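The top view shows the darker board at about (217,223) on its stack, the jig seat at about (280,240), the keeper knob at (302,284), and an orange look-alike at (374,312). I'll get a closer view with the wrist camera.

```bash
cat >> h.py <<'E'
def ori(yaw):
    # tool x down, jaw axis (tool z) along world heading yaw
    z=np.array([np.cos(yaw),np.sin(yaw),0]); x=np.array([0,0,-1.]); y=np.cross(z,x)
    return R.from_matrix(np.c_[x,y,z]).as_quat()
def wcam():
    P=np.array(get_tcp_pos()); M=R.from_quat(get_tcp_rot()).as_matrix(); p=read_camera('wrist')
    T=np.array(p['T_tool_cam']); p['origin']=P+M@T[:3,3]; p['orientation']=R.from_matrix(M@T[:3,:3]).as_quat(); return p
E
python3 - <<'E'
from h import *
M=R.from_quat(get_tcp_rot()).as_matrix(); print(M.round(2)); 
p=read_camera('wrist'); print(np.array(p['T_tool_cam']).round(3),p['vertical_fov'])
for yaw in [-.22,-.22+np.pi]:
    for P in [(.55,.05,.33),(.55,.02,.38),(.6,.22,.046),(.55,.03,.07)]:
        q=ik(P,ori(yaw)); print(yaw,P,None if q is None else np.round(q,2))
E
```

```text
[[ 0.   -0.92  0.4 ]
 [ 0.    0.4   0.92]
 [-1.    0.    0.  ]]
[[ 0.001 -0.307  0.952 -0.145]
 [-0.001 -0.952 -0.307  0.081]
 [ 1.    -0.001 -0.001  0.001]
 [ 0.     0.     0.     1.   ]] 59.383379801537714
-0.22 (0.55, 0.05, 0.33) [-0.12  0.34  1.1  -0.    1.7   0.1 ]
-0.22 (0.55, 0.02, 0.38) [-0.18  0.33  0.98 -0.    1.83  0.04]
-0.22 (0.6, 0.22, 0.046) [ 0.17  0.71  1.29 -0.    1.14  0.39]
-0.22 (0.55, 0.03, 0.07) [-0.16  0.56  1.53 -0.    1.05  0.06]
2.921592653589793 (0.55, 0.05, 0.33) None
2.921592653589793 (0.55, 0.02, 0.38) None
2.921592653589793 (0.6, 0.22, 0.046) [ 0.17  0.71  1.29 -0.    1.14 -2.76]
2.921592653589793 (0.55, 0.03, 0.07) None
```

```bash

python3 - <<'E'
from h import *
move_pose((.55,.06,.33),ori(-.26))
sleep(.3)
p=wcam(); save(p,'w1.png'); np.save('w1.npy',dict(p),allow_pickle=True)
for q,z in [('top_board',.042),('jig',0),('jig_seat',.04),('keeper_pivot',.056),('keeper_knob',.078)]:
    for d in landmark_of(p,q)[:2]: print(q,d['confidence'],np.round(d['uv'],1),ray(p,d['uv'],z).round(4))
print(get_t())
E
```

```text
top_board 0.78 [362.9 138.3] [0.6016 0.0943 0.042 ]
top_board 0.54 [357.7 250.3] [ 0.5689 -0.0206  0.042 ]
jig 0.65 [358.8 250.3] [ 0.57   -0.0364  0.    ]
jig_seat 0.57 [359.4 262.5] [ 0.5674 -0.0358  0.04  ]
keeper_pivot 0.86 [293.3 270.6] [ 0.4968 -0.0202  0.056 ]
keeper_pivot 0.43 [359.8 260.6] [ 0.5684 -0.0273  0.056 ]
keeper_knob 0.86 [290.9 336.1] [ 0.4771 -0.084   0.078 ]
3.2667
```

View pics/w1.png

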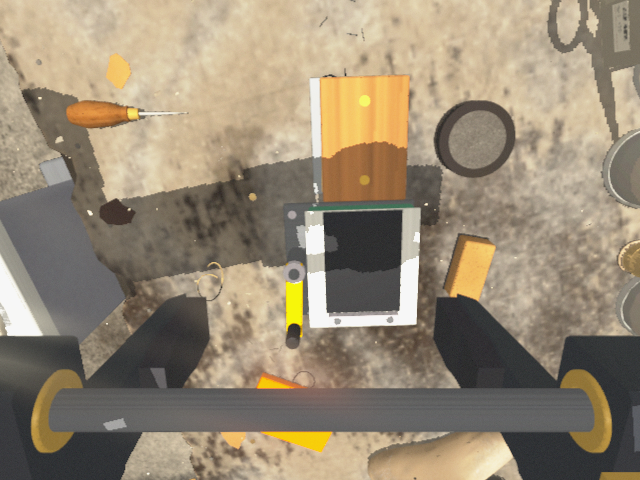

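The wrist view shows the board's top face spanning (321..409, 75..203), the black seat at (324..402, 210..312), and the knob at (291,336). I'll zoom in to read the corners.

```bash

python3 - <<'E'
import cv2
a=cv2.imread('pics/w1.png')
cv2.imwrite('pics/w1a.png',cv2.resize(a[65:215,295:425],None,fx=4,fy=4,interpolation=cv2.INTER_CUBIC))
cv2.imwrite('pics/w1b.png',cv2.resize(a[200:340,280:430],None,fx=4,fy=4,interpolation=cv2.INTER_CUBIC))
E
```

```text
(no output)
```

View pics/w1a.png

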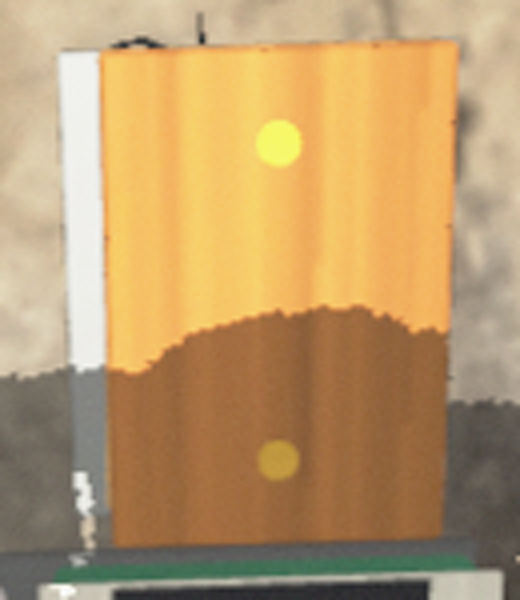

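View pics/w1b.png

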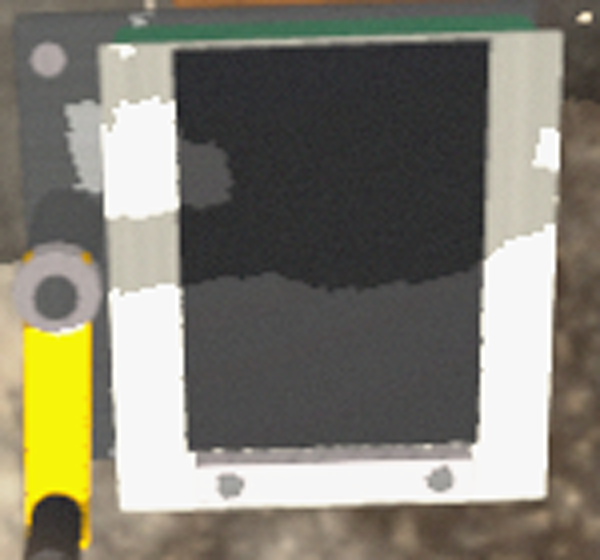

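```bash
cat >> h.py <<'E'
def fit2d(model,world):
    m=np.array(model,float)[:,:2]; w=np.array(world)[:,:2]; mc=m.mean(0); wc=w.mean(0)
    a=m-mc;b=w-wc; th=np.arctan2((a[:,0]*b[:,1]-a[:,1]*b[:,0]).sum(),(a*b).sum())
    c,s=np.cos(th),np.sin(th); Rm=np.array([[c,-s],[s,c]]); t=wc-Rm@mc
    return th,t,(m@Rm.T+t-w)
E
cat > m.py <<'E'
from h import *
p=np.load('w1.npy',allow_pickle=True).item()
un=lambda L,o:[((u+.5)/4-.5+o[0],(v+.5)/4-.5+o[1]) for u,v in L]
bd=[ray(p,q,.054) for q in un([(101,51),(457,42),(441,539),(113,547)],(295,65))]
bm=[(-.0425,.06),(.0425,.06),(.0425,-.06),(-.0425,-.06)]
jd=[ray(p,q,.04) for q in un([(100,45),(562,30),(546,497),(121,511)],(280,200))]
jm=[(-.062,.061),(.062,.061),(.062,-.079),(-.062,-.079)]
sd=[ray(p,q,.04) for q in un([(175,50),(489,41)],(280,200))]
thb,tb,rb=fit2d(bm,bd); thj,tj,rj=fit2d(jm+[(-.0425,.06),(.0425,.06)],jd+sd)
if __name__=='__main__':
    print('board',thb,tb,'\n',rb.round(4)); print('jig',thj,tj,'\n',rj.round(4))
    c,s=np.cos(thj),np.sin(thj); J=np.array([[c,-s],[s,c]])
    print('board in jig',J.T@(tb-tj),thb-thj)
    kn=J.T@(ray(p,(290.9,336.1),.078)[:2]-tj); print('knob',kn, 'pivot',J.T@(ray(p,(293.3,270.6),.063)[:2]-tj)); k=kn-[-.075,0]; print(np.arctan2(k[0],-k[1]),np.hypot(*k))
E
python3 m.py
```

```text
board -0.23387091207684083 [0.60123251 0.09268727] 
 [[-0.0007  0.0007]
 [ 0.0011  0.0005]
 [ 0.0004 -0.0007]
 [-0.0008 -0.0005]]
jig -0.22588505643070797 [ 0.5707985  -0.03705842] 
 [[-0.0006 -0.0003]
 [ 0.0007 -0.0005]
 [-0.     -0.0007]
 [-0.0002 -0.0003]
 [-0.0007  0.0008]
 [ 0.0008  0.0009]]
board in jig [0.00060186 0.13326595] -0.007985855646132856
knob [-0.08077516 -0.06670851] pivot [-0.07534055  0.00276545]
-0.08635768526498003 0.06695802699664488
```

```bash
cat >> h.py <<'E'
thj=-0.22588505643070797; tj=np.array([0.5707985,-0.03705842])
c_,s_=np.cos(thj),np.sin(thj); J=np.array([[c_,-s_],[s_,c_]])
def W(x,y,z): return np.r_[tj+J@[x,y],z]
def inj(P): return np.r_[J.T@(np.array(P)[:2]-tj),P[2]]
E
python3 - <<'E'
from h import *
move_pose(W(0,.228,.15),ori(thj))
command_gripper(.042); print(get_finger_gap())
servo_line(W(0,.228,.046),rate=.1)
servo_line(W(0,.209,.046),rate=.05)
print(inj(get_tcp_pos()),J.T@get_wrist_force()[:2])
for y in np.arange(.206,.190,-.002):
    servo_line(W(0,y,.046),rate=.03)
    print(y,J.T@get_wrist_force()[:2])
p=read_camera('side'); save(p,'s1.png'); p=wcam(); save(p,'w2.png'); print(get_t())
E
```

```text
0.0423256528414958
[1.16116622e-04 2.08756072e-01 4.61090601e-02] [0.00254623 1.40431883]
0.206 [-0.1646791  -1.25572114]
0.204 [0.23933874 0.74975142]
0.20199999999999999 [-0.13976546 -0.30631672]
0.19999999999999998 [ 0.15873601 -0.99038759]
0.19799999999999998 [-0.32759493  0.43026483]
0.19599999999999998 [1.12303598 0.3013455 ]
0.19399999999999998 [0.5974952  0.17621833]
0.19199999999999998 [ 0.09387449 -0.27246501]
8.8167
```

View pics/s1.png

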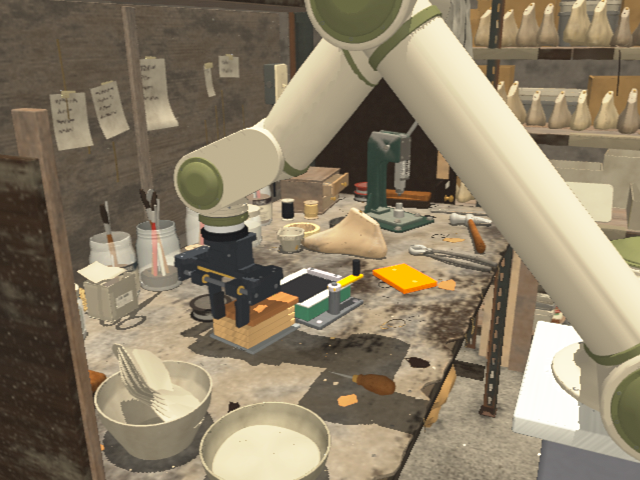

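View pics/w2.png

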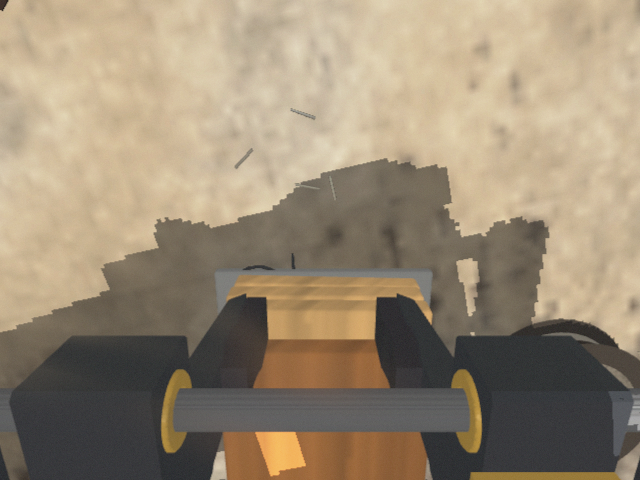

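Both fingers are on the board's +y face, the board is sliding, and the pale boards beneath are visible and in place. I'll keep pushing.

```bash

python3 - <<'E'
from h import *
servo_line(W(0,.13,.046),rate=.04); print(J.T@get_wrist_force()[:2])
p=wcam(); save(p,'w3.png'); p=read_camera('top'); save(p,'t3.png'); print(get_t())
a=cv2.imread('pics/t3.png'); cv2.imwrite('pics/t3z.png',cv2.resize(a[180:300,170:340],None,fx=4,fy=4,interpolation=cv2.INTER_CUBIC))
E
```

```text
[-0.42124153 -0.58064772]
10.6167
```

View pics/w3.png

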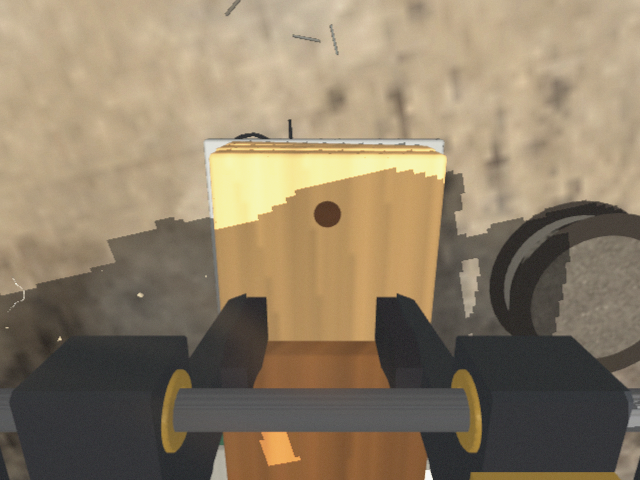

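View pics/t3z.png

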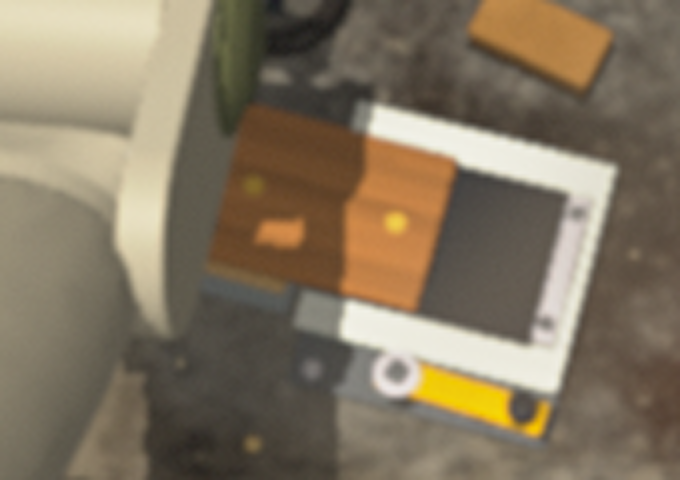

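The board is tracking straight onto the bed and board_3 hasn't moved. Now the final stretch.

```bash

python3 - <<'E'
from h import *
servo_line(W(0,.077,.046),rate=.04)
y=.077; base=(J.T@get_wrist_force()[:2])[1]; fp=[]
while y>.056:
    y-=.001; servo_line(W(0,y,.046),rate=.02); sleep(.05)
    f=np.mean([(J.T@get_wrist_force()[:2])[1] for _ in range(3)]); fp.append((round(y,4),round(f,2)))
    if f>6: break
print(fp,inj(get_tcp_pos()),get_t())
p=read_camera('top'); save(p,'t4.png')
a=cv2.imread('pics/t4.png'); cv2.imwrite('pics/t4z.png',cv2.resize(a[180:300,170:340],None,fx=4,fy=4,interpolation=cv2.INTER_CUBIC))
E
```

```text
[(0.076, np.float64(-0.29)), (0.075, np.float64(0.05)), (0.074, np.float64(-0.19)), (0.073, np.float64(-0.3)), (0.072, np.float64(0.1)), (0.071, np.float64(0.06)), (0.07, np.float64(-0.36)), (0.069, np.float64(-0.45)), (0.068, np.float64(5.36)), (0.067, np.float64(10.44))] [5.22050958e-05 6.87676173e-02 4.61532091e-02] 15.0917
```

View pics/t4z.png

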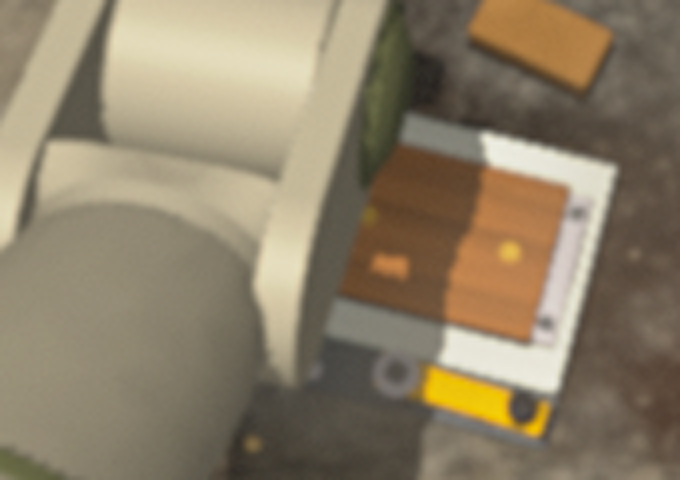

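Contact came at y=0.0688, as predicted, with about 10 N against the stop. I'll retract and check squareness from the same wrist viewpoint.

```bash

python3 - <<'E'
from h import *
servo_line(W(0,.085,.046),rate=.06)
servo_line(W(0,.085,.12),rate=.15)
move_pose((.55,.06,.30),ori(thj)); sleep(.2)
p=wcam(); save(p,'w5.png'); np.save('w5.npy',dict(p),allow_pickle=True)
for d in landmark_of(p,'keeper_knob')[:2]: print(d['confidence'],d['uv'],inj(ray(p,d['uv'],.078)))
for n,(x,y,z) in dict(bed=(-.062,.061,.04),b=(.0425,.06,.052),bar=(0,-.06,.05)).items(): print(n,proj(p,W(x,y,z)))
c=proj(p,W(0,-.01,.05)).astype(int); print(c); np.save('c.npy',c)
a=cv2.imread('pics/w5.png'); cv2.imwrite('pics/w5z.png',cv2.resize(a[c[1]-75:c[1]+75,c[0]-100:c[0]+100],None,fx=4,fy=4,interpolation=cv2.INTER_CUBIC)); print(get_t())
E
```

```text
0.9 [287.5, 349.8] [-0.0771948  -0.06489367  0.078     ]
bed [302.59607149 218.03236746]
b [410.35427152 222.31590492]
bar [362.45547464 330.9906452 ]
[363 287]
17.3
```

View pics/w5z.png

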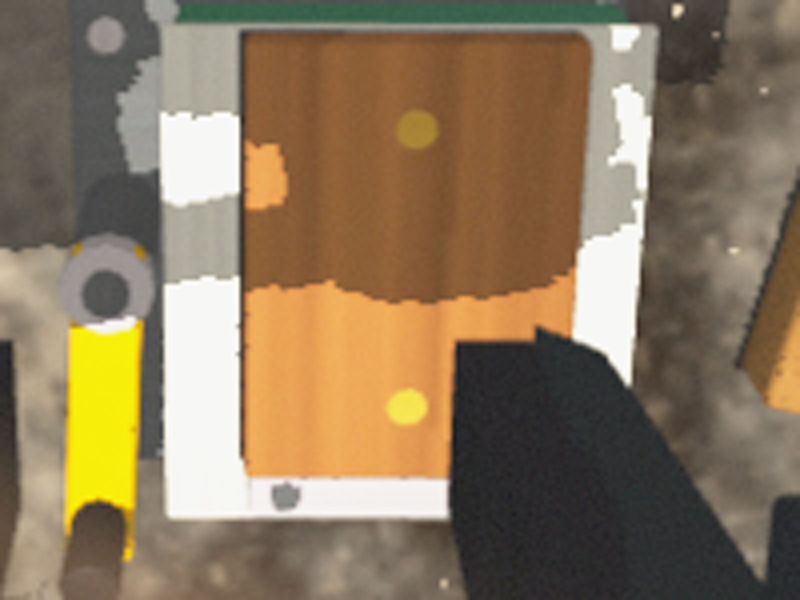

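View pics/w5.png

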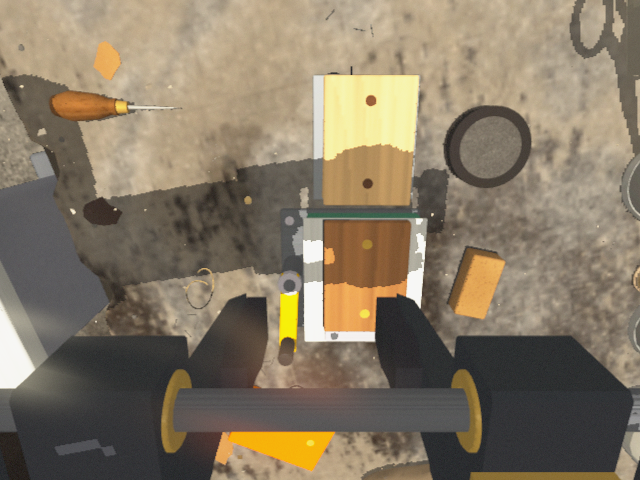

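```bash

python3 - <<'E'
from h import *
p=np.load('w5.npy',allow_pickle=True).item()
un=lambda L:[((u+.5)/4-.5+263,(v+.5)/4-.5+212) for u,v in L]
print('board',[inj(ray(p,q,.052)).round(4)[:2].tolist() for q in un([(243,31),(593,32),(244,477)])])
print('bed',[inj(ray(p,q,.04)).round(4)[:2].tolist() for q in un([(162,24),(657,25),(168,519)])])
E
```

```text
board [[-0.0414, 0.0629], [0.0428, 0.0627], [-0.0411, -0.0587]]
bed [[-0.0615, 0.0614], [0.0611, 0.0612], [-0.0618, -0.0788]]
```

The board is home and square: the yaw error is about 0.002 rad, the x offset is under 1 mm, and the pale stack is unmoved. Next is the keeper: straddle the knob loosely and follow its arc.

```bash
cat >> h.py <<'E'
def K(q,z): return W(-.075+.066*np.sin(q),-.066*np.cos(q),z)
E
python3 - <<'E'
from h import *
q0=-.055
ok=[ik(K(q,.069),ori(thj+q)) for q in np.linspace(q0,1.7,6)]; print([None if k is None else np.round(k,2)[[0,5]] for k in ok])
move_pose(K(q0,.14),ori(thj+q0)); command_gripper(.036)
p=read_camera('top'); save(p,'t6.png')
a=cv2.imread('pics/t6.png'); cv2.imwrite('pics/t6z.png',cv2.resize(a[200:320,240:390],None,fx=4,fy=4,interpolation=cv2.INTER_CUBIC))
p=wcam(); save(p,'w6.png'); print(get_t(), get_finger_gap())
E
```

```text
[array([-0.42, -0.14]), array([-0.4 , -0.47]), array([-0.38, -0.8 ]), array([-0.34, -1.11]), array([-0.3 , -1.42]), array([-0.26, -1.73])]
18.6083 0.036023629637602
```

View pics/w6.png

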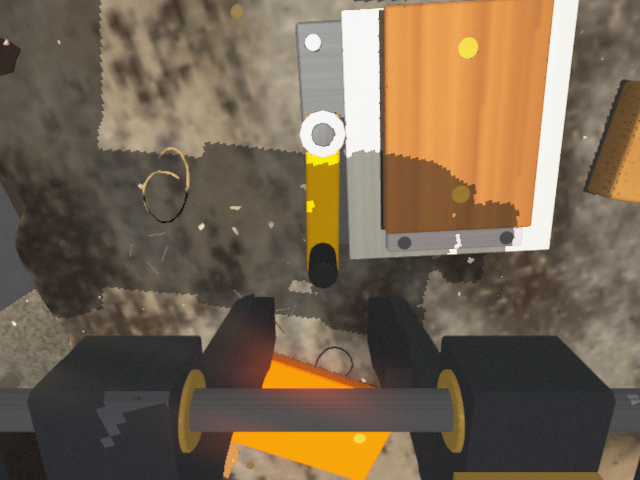

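The knob at (322,270) is centred between the fingers at column 321, and the board sits tight against the stop bar. Descending and swinging.

```bash

python3 - <<'E'
from h import *
q0=-.055
servo_line(K(q0,.069),rate=.08); print(np.round(get_wrist_force(),1))
command_gripper(.024); print(get_finger_gap(),np.round(get_wrist_force(),1))
q=q0; L=[]
while q<1.5:
    q+=.1; servo_line(K(q,.069),ori=ori(thj+q),rate=.03); f=J.T@get_wrist_force()[:2]; L.append((round(q,2),round(float(-(f@[np.cos(q),np.sin(q)])),1)))
    if L[-1][1]>12: break
print(L,get_t())
p=wcam(); save(p,'w7.png')
E
```

```text
[-0.2  1.1  0.7]
0.0240495486165152 [0.2 0.1 0.4]
[(0.05, 1.0), (0.15, 0.5), (0.25, -0.3), (0.35, 0.5), (0.45, 0.4), (0.55, -0.1), (0.65, -0.1), (0.74, 0.3), (0.84, 1.0), (0.94, 1.2), (1.04, -0.4), (1.15, -0.4), (1.25, -0.0), (1.35, 0.2), (1.45, 0.1), (1.55, 0.2)] 25.9
```

View pics/w7.png

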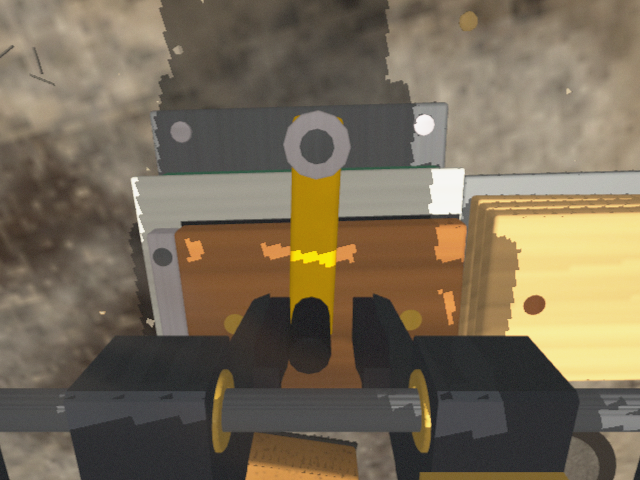

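The arm now lies across the board, with the knob between the fingers. I'll push on gently to the end stop.

```bash

python3 - <<'E'
from h import *
q=1.545; L=[]
while q<1.76:
    q+=.015; servo_line(K(q,.069),ori=ori(thj+min(q,1.6)),rate=.02); sleep(.05)
    f=J.T@np.mean([get_wrist_force()[:2] for _ in range(3)],0); L.append((round(q,3),round(float(-(f@[np.cos(q),np.sin(q)])),1)))
    if L[-1][1]>6: break
print(L)
# back off so that the knob is centred, open, lift
servo_line(K(1.57,.069),ori=ori(thj+1.57),rate=.05)
command_gripper(.034)
servo_line(K(1.57,.15),rate=.1)
p=wcam(); save(p,'w8.png')
move_pose(W(-.06,.06,.32),ori(thj)); sleep(.2)
p=wcam(); save(p,'w9.png'); np.save('w9.npy',dict(p),allow_pickle=True)
for n in ('keeper_knob','keeper_pivot'):
  for d in landmark_of(p,n)[:2]: print(n,d['confidence'],d['uv'],inj(ray(p,d['uv'],.078 if 'knob' in n else .06)))
print(get_t())
E
```

```text
[(1.56, 0.9), (1.575, 0.6), (1.59, 0.1), (1.605, -0.9), (1.62, 2.5), (1.635, 6.4)]
keeper_knob 0.88 [374.6, 252.0] [-0.00867251  0.00134385  0.078     ]
31.2083
```

View pics/w8.png

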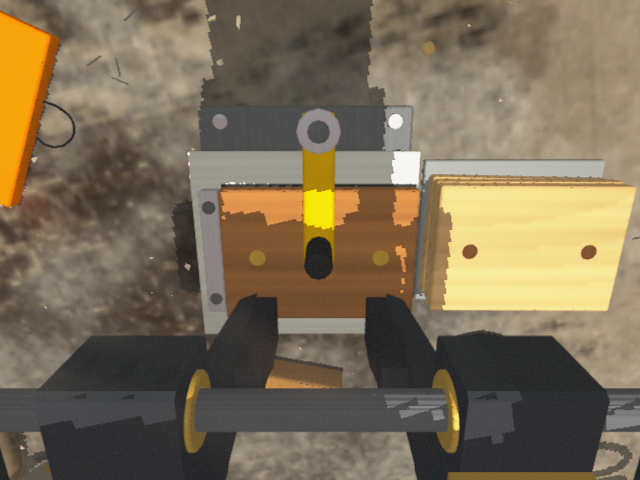

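View pics/w9.png

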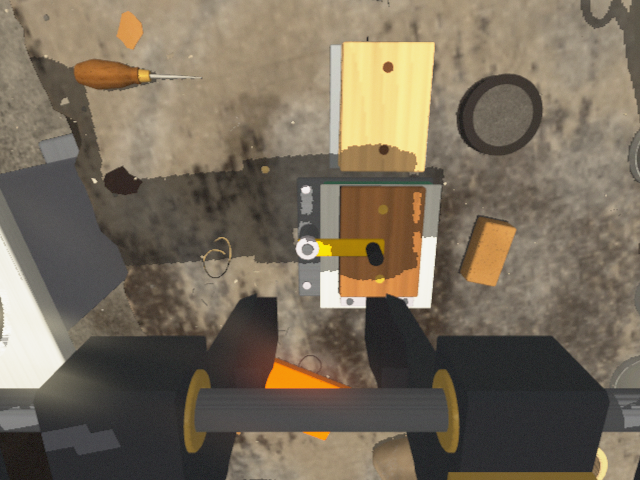

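The keeper hit its end stop, with force rising at about 1.62 commanded. That is an arm angle of about 1.56 once the finger clearance is taken off. The knob measures (-9, +1) mm in the jig frame, against (-9, 0) expected. The board is still home and the stack is unmoved.

```bash
python3 -c "
from h import *
print(np.round(get_wrist_force(),1)); job_done(); print(get_t())"
```

```text
[-0.7 -0.4 -1. ]
the job is handed in; nothing more can be done
the job is handed in; nothing more can be done
```

The job is done and handed in, at about 31 s of the allowed 58 s. The top board lies on the seat against the stop bar, and the keeper arm is closed over it and released.

- **Board:** I pushed its +y end with two spread fingers along the jig's -y until it met the stop bar, with about 10 N of contact at the expected position. Afterwards the wrist camera put it within about 1 mm sideways and 0.002 rad of square.
- **Keeper:** I swung the knob round its arc to the end stop, where the force rose to about 6 N at an arm angle of about 1.56. The fingers then opened and lifted clear. The knob measured at jig (-9, +1) mm, against (-9, 0) when closed.
- **Rest of the bench:** In the last picture the three pale boards, the tin, the sanding block and the orange look-alike looked undisturbed. The shoe last was only partly in view; the robot never worked near it.

**Disagreement:** in the picture taken after the push, the board's front top edge read about 1 mm short of the stop bar. That is within the 2 mm calibration error, and the contact force showed it touching. I did not re-measure the board's position after closing the keeper, only checked it by eye.

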